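Reset and prove the depth stop of a tamping press

TASK

The depth stop of the tamping press has to be reset: swing the lock nut's lever well open, turn the bar knob of the adjuster screw until its pointer points at the upright index finger, then swing the lever fully back to tight without losing the setting. Then prove the stop: with the tamper, press the sprung plate squarely down until it bottoms level on the stop, keep it there for a moment, and stand the tamper back upright in the middle of its cork rest. Leave everything else on the table alone, and do not push the plate with the fingers.

Things in the scene. Friction and masses are not known exactly. Their poses are not given: they have to be found in the camera images.
- press: the tamping press, fixed to the table: grey base 130 x 250 x 20 mm; origin on the table straight under the vertical screw's axis; z up. An aluminium bridge at 84-96 mm height carries the screw. The sprung press plate is 120 mm from the screw along the press's own -y. Tall equipment stands behind it at the back of the table (an upright board whose front edge is at about x = 0.7 m): carry the arm across on the robot's side, as near x = 0.46 m
- lock_nut (a joint): angle of the lock (jam) nut in rad: 0 = fully tight against its end stop, grows counter-clockwise seen from above (loosening) to an end stop at 1.5. It clamps the screw over the last 0.3 rad before 0; beyond that the screw is free. Stays where left; needs about 0.25 N m, 3 N at the grip
- lever_grip (a point): middle of the graspable part of the upright round grey grip (16 mm thick, 42 mm tall from 112 to 154 mm height, this point at 138 mm) at the end of the lock nut's lever, 85 mm from the screw axis; it moves on a circle about the axis. Lever (top at 112 mm) starts on the side away from the press plate and swings counter-clockwise towards the robot, never over the plate
- adjuster (a joint): angle of the adjuster screw in rad, grows counter-clockwise seen from above, end stops -0.5 and 2.0; 5 mm lower stop block per rad; stays where left, turns with 0.1 N m when the lock nut is loose; clamped stiffly when it is tight (a strong arm can still force it, but the nut must be loosened first). With the nut loose, pressing the plate onto the stop backs the screw off
- knob_grip (a point): centre of the adjuster's bar knob on top of the screw, on its axis at 147 mm height; grey bar 46 mm long (along its own x), 14 mm thick, 34 mm tall (128 to 162 mm height). Its own -x is where the steel pointer nose on the flange below it points (pointer reaches 41 mm from the axis, at 119 mm height)
- index: fixed aluminium index plate round the screw, lying on the bridge; origin on the screw axis at 96 mm height. Its slim upright index finger (6 mm wide, top at 121 mm height) stands 47 mm from the axis at the plate's own -x. The pointer must point at this finger: then the x axes of index and knob_grip agree. The finger lies 0.5 to 1.45 rad counter-clockwise of the pointer at the start
- plate_top (a point): centre of the top of the round steel press plate, 80 mm across, 7 mm thick; 68 mm above the table when up. z is the plate's normal; the plate can tip a few degrees (4 N m/rad) when pressed off-centre
- press_plate: the press plate itself; origin on its axis 8 mm below plate_top, z up
- press_carriage (a joint): how far the plate is pressed down, m: 0 = up; spring about 4 N at first and 250 N/m more; springs back when let go. It bottoms firmly when its side finger lands on the stop block, 12 mm down plus 5 mm per rad of the adjuster (to 35 mm at most without the stop)
- finger_under (a point): underside of the steel side finger that is part of the plate's carriage
- stop_top (a point): top of the brass stop block under that finger; the finger lands here when the plate is bottomed. The block rides on the screw
- tamper: loose flat-faced tamper standing upright, 117 mm tall, 0.25 kg: steel foot 58 mm across and 12 mm thick, slim neck, wooden handle 32 mm thick from 60 to 106 mm above its flat underside; origin at the centre of the underside, z up along the handle
- tamper_grip (a point): middle of the tamper's wooden handle, 84 mm above its underside
- rest: fixed round cork rest on which the tamper stands, 90 mm across, 8 mm thick; origin on the table under its centre
- tape_roll: bystander, to be left alone: roll of masking tape lying flat, 106 mm across, 36 mm high; origin under its centre
- salve_tin: bystander, to be left alone: round aluminium tin, 59 mm across, 28 mm high; origin under its centre
- vial_3: bystander, to be left alone: small capped glass vial standing, 26 mm across, 67 mm high; origin under its centre
- marker: bystander, to be left alone: black marker pen lying, 132 mm long; origin under its centre
- pocket_scale: bystander, to be left alone: black pocket scale, 117 x 64 x 19 mm; origin under its centre
- beaker_1l: bystander, to be left alone: one-litre glass beaker, 110 mm across, 145 mm high; origin under its centre

How it is judged:
On the way, in this order (a step that is already met when the one before it is completed fails the run):
1. the lock nut is loosened (more than 0.6 rad) (value of joint lock_nut above 0.6 rad), for 0.1 s.
2. with the nut still loose, the pointer points at the index finger (within 0.12 rad) (angle between the x axis of knob_grip and the x axis of index, either way round below 0.12 rad and value of joint lock_nut above 0.4 rad), for 0.2 s.
3. the lock nut is tight again (under 0.12 rad), the pointer still at the finger (within 0.12 rad) (angle between the x axis of knob_grip and the x axis of index, either way round below 0.12 rad and value of joint lock_nut below 0.12 rad), for 0.2 s.
4. the tamper presses the plate (over 4 N) until its side finger is on the stop block (gap under 1.5 mm), plate level within 0.07 rad, nut tight and pointer at the finger (all of step 3 and contact force between tamper and press_plate above 4 N and z of finger_under in the frame of stop_top below 0.0015 m and angle between plate_top's own z axis and vertical below 0.07 rad), for 0.2 s.
At the end, for the whole second after the job is handed in: pointer at the index finger within 0.12 rad, lock nut tight (under 0.12 rad), plate up again (within 3 mm), tamper standing still and upright on the cork rest, its centre within 22 mm of the rest's centre (all of step 3 and value of joint press_carriage below 0.003 m and horizontal distance between tamper and rest below 0.022 m and height (world z) of tamper below 0.012 m and angle between tamper's own z axis and vertical below 0.1 rad and linear speed of tamper below 0.02 m/s); the robot touches nothing.
It fails at once if a bystander is moved more than 30 mm (distance of any of tape_roll, salve_tin, vial_3, marker, pocket_scale, beaker_1l from where it was at the start of the episode above 0.03 m).
It fails at once if the plate is pushed down by the fingers instead of the tamper (contact force between the fingers and press_plate above 3 N and value of joint press_carriage above 0.005 m).
It also fails if it takes over 64 s, if anything falls off the work surface, if the arm or the gripper's body presses on something with over 40 N, if the wrist force passes 120 N, or if a joint passes its speed limit or range.

ROBOT

A 7-joint arm with a two-finger parallel gripper is mounted at the origin on a cart in front of the work surface, level with it; the furniture and walls round the work are solid. World frame = base frame: x ahead of the robot, y to its left, z up, the work surface at z = 0. Lengths are in m, angles in rad, forces in N, time in s.
With the tool pointing down it reaches from about 0.4 to 0.875 m from the base axis. Payload 19.3 kg.
Tool frame: the origin (TCP) lies between the finger pads; the fingertips stand 8 mm ahead of it and the grasp point (between the pads) lies 11 mm behind it; y points along the fingers, z is the direction in which the jaws open and shut, and the axes are right-handed (so a half turn about y gives the same grasp; the last joint's range is limited). The gripper opens to 85 mm and grips with 20 to 120 N. Pads are 22 mm wide; open, the fingers measure 114 mm over their backs; the gripper's body (76 mm by 85 mm) begins 54 mm behind the grasp point. The pads swing forward as they close: fully open they stand 13 mm farther back than shut.
Start: joints at [1.165, 0.521, -0.036, 1.599, 0.021, 1.021, -0.113], TCP at [0.206, -0.59, 0.239] pointing down, gripper open.
Joint ranges: [-2.91, 2.91], [-0.3, 2.13], [-1.5, 1.42], [0.17, 2.43], [-1.26, 4.41], [0.16, 1.93], [-2.52, 2.52]. Speed limits (rad/s): [1.89, 1.89, 2.39, 2.39, 3.01, 3.01, 3.01].

INTERFACE

Orientations are given as a unit quaternion [x, y, z, w].
In Python, from rig import get_obs, vision, arm gives the robot as it stands.
- The arm moves only by the tool arm_command, never from a script. Its argument "motion" is a list of rows, each a list of 2 entries, a list of its own where there are three numbers: the shift along the tool's x, y, z in cm, then the turn about the tool's y in rad. In form: [[[tx, ty, tz], spin], ...]. A call has 1 to 12 rows; each row is the pose to reach, as a shift and turn from the pose commanded when the call began, along the tool's axes at that moment; what a row does not reach only later rows make up. A row lasts 1/10 s, in which the tool goes at most 50 mm and 8.59 degrees, less where a joint would pass 70% of its speed; a pose out of reach is approached as far as the arm can. A call with a gripper value outside its range is refused whole. "jaw" is the finger opening in cm, from 0 to 8.54, set as the call begins (left out, the last holds). The fingers move at their own pace and stop on an object; "grip_force" is the grip in N (left out, the last holds). Time passes only in rows, so rows that repeat a pose let the fingers close. It gives the time, the measured TCP pose, the force and the opening at its end, in the units of the state.
- get_obs(): the state, without advancing time (a new reading comes with each control period).
- vision.snapshot(name): name is "scene" or "top"; returns the picture (420x560x3 uint8, blue, green, red); there is no depth.
- vision.camera_info(name): a dict with "fx", "fy", "cx", "cy" (pixels), "pose" (4x4, takes a point from camera to world coordinates). Camera axes: x right, y down, z forward; pixel columns grow to the right and rows downward; lengths in m; the calibration is good to about 2 mm. A picture is of the moment at which its call begins. camera_info takes no time and is no camera call.
- arm.hand_in(): hands the job in, once; it reports no verdict.
The state is a dict: "time_s": time; "q": joint angles; "qd": joint speeds; "tau": joint torques, N m; "position": TCP position; "orientation": TCP orientation; "wrist_force": force on the tool from outside, world axes, zero at the start; "wrist_torque": the same for the moment, N m; "finger_gap": opening from 0.0 (shut) to 1.0 (fully open).
Only numpy, scipy, OpenCV 4.12 (cv2) and the standard library are available. Lean on these libraries where they do the work, as an engineer would, in place of code of your own. Each camera call takes 0.05 s, during which the arm holds its last target. There are 200 camera calls.

## Working session

There is one attempt and no reset: what is moved stays moved. The work goes in short steps, Python scripts to look and compute and a tool call to move; the robot and the scene stay as the last step left them, time stands still between calls to the robot, and variables do not carry over. Pictures are saved under pics/ and viewed, about 8 in all and at most 12, crops included, and the job is handed in when it is done.

Besides the shell and the picture viewer there is one more tool, called after "Call:" by a JSON object that holds its "api" and its "payload". arm_command: Moves the arm, as the interface text tells. Its arguments: {"type":"object","properties":{"motion":{"type":"array","items":{"type":"array"}},"jaw":{"type":"number"},"grip_force":{"type":"number"}},"required":["motion"]}

```bash
mkdir -p pics
python3 - <<'E'
from rig import get_obs, vision, arm
import cv2,numpy as np
o=get_obs();print({k:np.round(v,3) for k,v in o.items()})
for n in("scene","top"):
    im=vision.snapshot(n);cv2.imwrite(f"pics/{n}0.png",im)
    c=vision.camera_info(n);print(n,c["fx"],c["fy"],c["cx"],c["cy"]);print(np.round(c["pose"],4))
a=cv2.imread("pics/top0.png");cv2.imwrite("pics/top0b.png",cv2.resize(a,(800,600),interpolation=cv2.INTER_CUBIC))
a=cv2.imread("pics/scene0.png");cv2.imwrite("pics/scene0b.png",cv2.resize(a,(800,600),interpolation=cv2.INTER_CUBIC))
E
```

```text
{'time_s': np.float64(0.0), 'q': array([ 1.165,  0.522, -0.036,  1.6  ,  0.021,  1.021, -0.113]), 'qd': array([ 0.001,  0.   ,  0.001, -0.001,  0.001, -0.001,  0.001]), 'tau': array([ 3.0000e-03, -9.2708e+01,  1.9820e+00, -3.6991e+01,  1.8000e-02,
        8.0000e-03,  0.0000e+00]), 'position': array([ 0.206, -0.59 ,  0.239]), 'orientation': array([-0.118,  0.698, -0.697,  0.118]), 'wrist_force': array([-0.664,  0.405, -0.582]), 'wrist_torque': array([-0.016,  0.004,  0.006]), 'finger_gap': np.float64(1.0)}
scene 389.60794094263827 389.60794094263827 277.81692370843086 204.05168208121134
[[-0.4547 -0.6251  0.6344 -0.0465]
 [-0.8905  0.3089 -0.334   0.3184]
 [ 0.0129 -0.7168 -0.6972  0.8297]
 [ 0.      0.      0.      1.    ]]
top 483.50916053562844 483.50916053562844 277.77477489642035 219.094676287623
[[ 1.780e-02 -9.913e-01  1.306e-01  3.536e-01]
 [-9.998e-01 -1.810e-02 -1.300e-03 -4.200e-03]
 [ 3.700e-03 -1.305e-01 -9.914e-01  1.732e+00]
 [ 0.000e+00  0.000e+00  0.000e+00  1.000e+00]]
```

View pics/top0b.png

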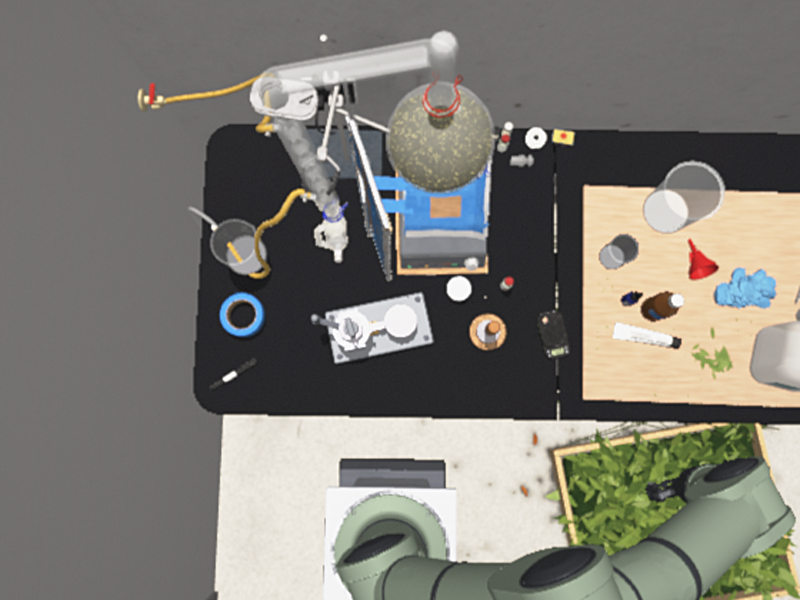

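View pics/scene0b.png

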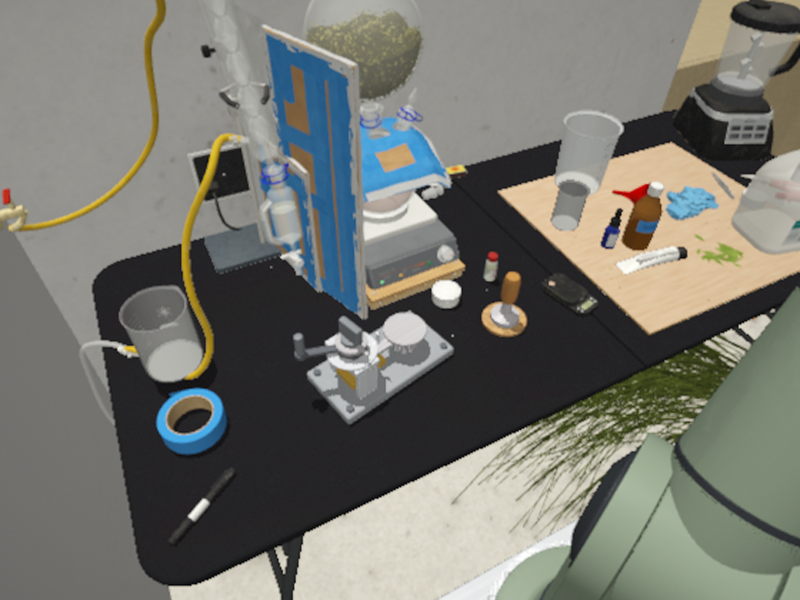

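The press lies around (380,328) in the top view, with the lever grip at (317,320), the knob at (352,330), the plate at (401,322) and the tamper on its cork at (488,331). In the scene view the knob is at (350,335) and the tamper at (511,300). I'll take enlarged crops to read pixels more closely.

Run:
```python
import cv2
a=cv2.imread("pics/top0.png")[195:265,210:360];a=cv2.resize(a,None,fx=5.3,fy=5.3,interpolation=cv2.INTER_CUBIC)
b=cv2.imread("pics/scene0.png")[180:300,200:375]
cv2.imwrite("pics/ct.png",a)
cv2.imwrite("pics/cs.png",cv2.resize(b,None,fx=4.5,fy=4.5,interpolation=cv2.INTER_CUBIC))
```

```text
(no output)
```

View pics/ct.png

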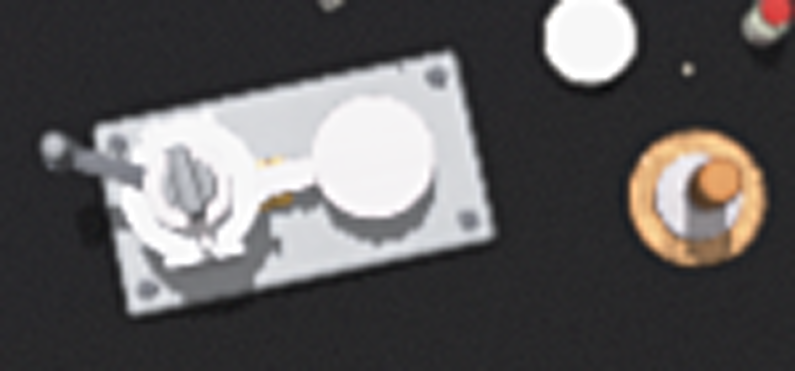

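View pics/cs.png

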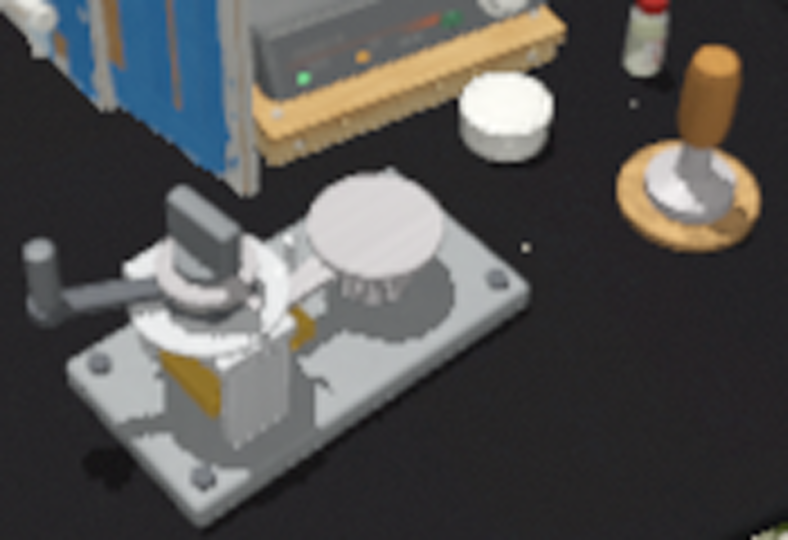

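```bash
cat > h.py <<'E'
import numpy as np,cv2
from rig import get_obs, vision, arm
def ray(n,u,v,z):
    c=vision.camera_info(n);P=np.array(c["pose"]);d=P[:3,:3]@[(u-c["cx"])/c["fx"],(v-c["cy"])/c["fy"],1]
    o=P[:3,3];return o+d*(z-o[2])/d[2]
def proj(n,p):
    c=vision.camera_info(n);P=np.array(c["pose"]);q=(np.atleast_2d(p)-P[:3,3])@P[:3,:3]
    return np.c_[c["fx"]*q[:,0]/q[:,2]+c["cx"],c["fy"]*q[:,1]/q[:,2]+c["cy"]]
def T(x,y,z):return ray("top",210+(x+.5)/5.3-.5,195+(y+.5)/5.3-.5,z)
def S(x,y,z):return ray("scene",200+(x+.5)/4.5-.5,180+(y+.5)/4.5-.5,z)
E
python3 - <<'E'
from h import *
np.set_printoptions(precision=4,suppress=True)
cs=[T(*p,.02) for p in((97,123),(455,52),(495,237),(132,316))]
print("top corners",np.array(cs),np.mean(cs,0))
ss=[S(*p,.02) for p in((68,365),(395,170),(530,290),(205,522))]
print("scene corners",np.array(ss),np.mean(ss,0))
for c in(cs,ss):
  d=c[0]-c[1]+c[3]-c[2];print("y dir yaw",np.arctan2(-d[0],d[1]))
print("plate top",T(375,155,.068),S(375,226,.068))
print("knob top",T(189,177,.162),S(203,219,.162))
print("lever top",T(57,149,.154),S(40,248,.154))
print("cork",T(697,197,.008),S(688,195,.008))
print("handle top",T(718,180,.117),S(716,55,.117))
print("marker etc; tin",T(590,38,.028))
a=cv2.imread("pics/top0.png")[215:255,225:275];b=cv2.imread("pics/scene0.png")[215:265,225:280]
a=cv2.resize(a,(500,400),interpolation=cv2.INTER_CUBIC);b=cv2.resize(b,(550,500),interpolation=cv2.INTER_CUBIC)
w=np.zeros((600,800,3),np.uint8);w[:300,:375]=cv2.resize(a,(375,300));
w2=cv2.resize(b,(425,386));w[:386,375:]=w2
cv2.imwrite("pics/k.png",w[:400])
E
```

```text
top corners [[ 0.5805  0.1717  0.02  ]
 [ 0.6334 -0.0689  0.02  ]
 [ 0.5083 -0.0973  0.02  ]
 [ 0.451   0.1443  0.02  ]] [0.5433 0.0375 0.02  ]
scene corners [[ 0.5754  0.1724  0.02  ]
 [ 0.629  -0.0692  0.02  ]
 [ 0.5049 -0.0949  0.02  ]
 [ 0.4445  0.1439  0.02  ]] [0.5385 0.0381 0.02  ]
y dir yaw 0.22456840253613153
y dir yaw 0.23307220263902964
plate top [ 0.5564 -0.0156  0.068 ] [ 0.5542 -0.0144  0.068 ]
knob top [0.5292 0.0994 0.162 ] [0.5235 0.1034 0.162 ]
lever top [0.546  0.1822 0.154 ] [0.5489 0.1832 0.154 ]
cork [ 0.539  -0.2343  0.008 ] [ 0.5358 -0.2333  0.008 ]
handle top [ 0.5384 -0.2331  0.117 ] [ 0.5469 -0.2422  0.117 ]
marker etc; tin [ 0.6433 -0.1594  0.028 ]
```

View pics/k.png

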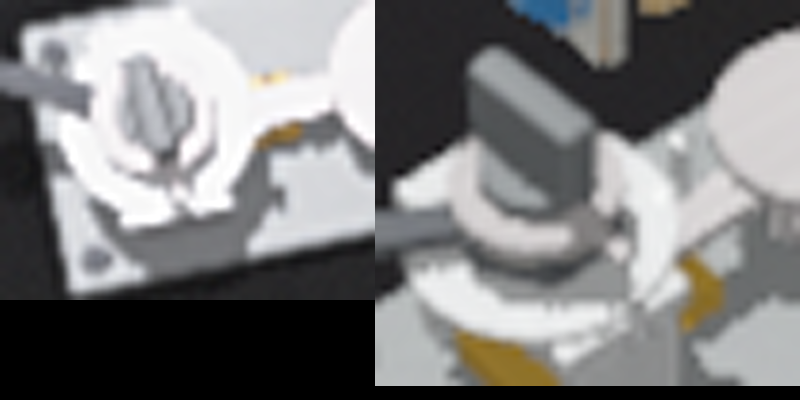

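In this crop the bar's pointer side faces the robot: dark nose at about (172,165) in the left half and (610,230) in the right half. The finger is lost in the white, so I'll add contrast and a projected angle scale.

```bash
cat >> h.py <<'E'
C=np.array([.5275,.1025]);YAW=.229
def zoom(n,im,c,f,w=400,h=600,R=.060,z=.121,gam=1.0):
    # crop about pixel c, magnify f, draw ticks of angle about the screw axis
    M=np.array([[f,0,w/2-f*c[0]],[0,f,h/2-f*c[1]]],float)
    o=cv2.warpAffine(im,M,(w,h),flags=cv2.INTER_CUBIC)
    o=(255*(o/255.)**gam).astype(np.uint8)
    for a in np.arange(-3.2,3.2,.2):
        p=np.r_[C+R*np.array([np.cos(a),np.sin(a)]),z];u=M[:,:2]@proj(n,p)[0]+M[:,2]
        cv2.circle(o,tuple(int(t) for t in u),1,(0,0,255),-1)
        if abs(round(a/.4)-a/.4)<.01:cv2.putText(o,f"{a:.1f}",tuple(int(t) for t in u),0,.4,(0,0,255),1)
    return o
def both(nm,ims=None,gam=2.5,z=.121,R=.06):
    ims=ims or {n:vision.snapshot(n) for n in("top","scene")}
    o=[zoom(n,ims[n],proj(n,np.r_[C,.12])[0],f,gam=gam,z=z,R=R) for n,f in(("top",9),("scene",8))]
    cv2.imwrite(nm,np.hstack(o)[100:500])
E
python3 - <<'E'
from h import *
both("pics/k2.png",{n:cv2.imread(f"pics/{n}0.png") for n in("top","scene")})
# bar directions
def K(x,y):return ray("scene",225+(x-375)/7.727-.5+.05,215+y/7.727-.5,.162)
l=K(485,58);r=K(575,128);print("scene bar",l,r,np.arctan2(*(r-l)[1::-1]),np.linalg.norm(r-l))
E
```

```text
scene bar [0.54786444 0.10795664 0.162     ] [0.50980361 0.09517883 0.162     ] -2.8176951637745193 0.04014846890690072
```

View pics/k2.png

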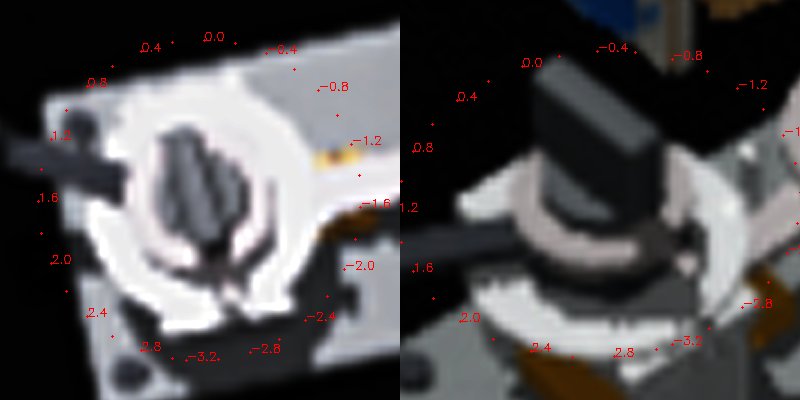

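The bar and pointer point along about -2.82 rad. The finger is still unclear, so I'll look again once the lever is open. Next I'll work out the first move.

```bash
cat >> h.py <<'E'
from scipy.spatial.transform import Rotation as Ro
np.set_printoptions(precision=3,suppress=True)
def plan(targets,yaw=None,back=0.011):
    """targets: grasp-point world xyz (N,3); yaw: jaw (tool z) heading per target; prints rows in tool axes cm + spin"""
    o=get_obs();R=Ro.from_quat(o["orientation"]).as_matrix();p=o["position"]
    j=np.arctan2(R[1,2],R[0,2])
    out=[]
    for i,t in enumerate(targets):
        w=np.array(t,float)+[0,0,-back]-p
        s=0 if yaw is None else (j-yaw[i]+np.pi/2)%np.pi-np.pi/2
        out.append([[float(x) for x in np.round(R.T@w*100,1)],float(round(s,2))])
    print("t",o["time_s"],"pos",p,"jaw yaw",round(j,3),"q7",o["q"][6],"F",o["wrist_force"],"gap",o["finger_gap"]);print(out)
    return out
def circ(r,a0,a1,n,z):
    a=np.linspace(a0,a1,n);return np.c_[C[0]+r*np.cos(a),C[1]+r*np.sin(a),0*a+z],a
E
python3 - <<'E'
from h import *
print(Ro.from_quat(get_obs()["orientation"]).as_matrix())
L=np.array([.5475,.1835]);print("lever",L-C,np.hypot(*(L-C)),np.arctan2(*(L-C)[::-1]))
plan([[.46,0,.28],[*L,.25],[*L,.138]],yaw=[2.9]*3)
E
```

```text
[[-0.944 -0.     0.33 ]
 [-0.33   0.001 -0.944]
 [ 0.    -1.    -0.001]]
lever [0.02  0.081] 0.08343260753446462 1.3287246322237776
t 0.1 pos [ 0.206 -0.59   0.239] jaw yaw -1.235 q7 -0.11278074729530857 F [ 0.717  0.226 -0.317] gap 1.0005411637211241
[[[-43.4, -3.0, -47.3], -0.99], [[-57.7, 0.0, -61.8], -0.99], [[-57.7, 11.2, -61.7], -0.99]]
```

Call:
{"api": "arm_command", "payload": {"motion": [[[-57.7, 0, -61.8], -0.99], [[-57.7, 0, -61.8], -0.99], [[-57.7, 0, -61.8], -0.99], [[-57.7, 0, -61.8], -0.99], [[-57.7, 0, -61.8], -0.99], [[-57.7, 0, -61.8], -0.99], [[-57.7, 0, -61.8], -0.99], [[-57.7, 0, -61.8], -0.99], [[-57.7, 0, -61.8], -0.99], [[-57.7, 0, -61.8], -0.99], [[-57.7, 0, -61.8], -0.99], [[-57.7, 0, -61.8], -0.99]], "jaw": 5.0, "grip_force": 40}}

```text
time_s: 1.3
position: [0.4484, -0.0392, 0.2394]
orientation: [0.435, -0.557, 0.558, -0.435]
wrist_force: [0.5, -0.9, -0.0]
finger_gap: 0.585
```

Run:
```python
from h import *
L=np.array([.5475,.1835])
plan([[*L,.25],[*L,.138]],yaw=[2.9]*2);print(get_obs()["q"])
```

```text
t 1.3 pos [ 0.448 -0.039  0.239] jaw yaw -0.245 q7 -0.475732282078751 F [ 0.545 -0.905 -0.037] gap 0.5849753658062654
[[[-24.0, 0.0, 4.2], -0.0], [[-24.0, 11.2, 4.2], -0.0]]
[ 0.401  0.279 -0.533  2.019  0.181  0.889 -0.476]
```

Call:
{"api": "arm_command", "payload": {"motion": [[[-24, 0, 4.2], 0], [[-24, 0, 4.2], 0], [[-24, 0, 4.2], 0], [[-24, 0, 4.2], 0], [[-24, 0, 4.2], 0], [[-24, 0, 4.2], 0], [[-24, 0, 4.2], 0]]}}

```text
time_s: 2.0
position: [0.5466, 0.1823, 0.2386]
orientation: [-0.436, 0.557, -0.557, 0.435]
wrist_force: [-0.5, -0.6, -0.0]
finger_gap: 0.584
```

Run:
```python
from h import *
L=np.array([.5475,.1835])
plan([[*L,.25],[*L,.138]],yaw=[2.9]*2)
ims={n:vision.snapshot(n) for n in("top","scene")}
[cv2.imwrite(f"pics/{n}1.png",ims[n]) for n in ims]
c=proj("scene",np.r_[L,.15])[0].astype(int);print(c)
a=cv2.resize(ims["scene"][c[1]-70:c[1]+60,c[0]-60:c[0]+60],None,fx=4.5,fy=4.5,interpolation=cv2.INTER_CUBIC)
cv2.imwrite("pics/l1.png",a)
```

```text
t 2.0 pos [0.547 0.182 0.239] jaw yaw -0.243 q7 -0.9304783265777093 F [-0.498 -0.592 -0.009] gap 0.5843083532960155
[[[-0.1, -0.0, 0.1], -0.0], [[-0.1, 11.2, 0.1], -0.0]]
[208 236]
```

View pics/l1.png

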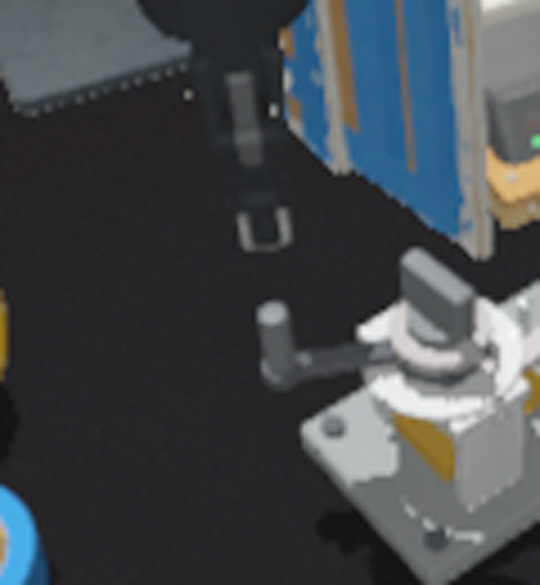

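The gripper is above the lever grip, which sits at (272,340) in this crop. The board is clear. Descend and close.

Call:
{"api": "arm_command", "payload": {"motion": [[[0, 4, 0.1], 0], [[-0.1, 8, 0.1], 0], [[-0.1, 11.2, 0.1], 0], [[-0.1, 11.2, 0.1], 0]]}}

```text
time_s: 2.5
position: [0.5464, 0.1801, 0.1242]
orientation: [-0.437, 0.558, -0.557, 0.433]
wrist_force: [-0.7, 0.1, 0.7]
finger_gap: 0.588
```

Call:
{"api": "arm_command", "payload": {"motion": [[[0, 0, 0], 0], [[0, 0, 0], 0], [[0, 0, 0], 0], [[0, 0, 0], 0]], "jaw": 0.8}}

```text
time_s: 2.9
position: [0.5491, 0.1823, 0.1292]
orientation: [0.434, -0.557, 0.558, -0.436]
wrist_force: [-1.9, -0.9, 9.4]
finger_gap: 0.174
```

Run:
```python
from h import *
p,a=circ(.084,1.3287,1.3287+1.2,12,.138)
plan(p,yaw=a-1.3287-.243);print(get_obs()["q"])
```

```text
t 2.9 pos [0.549 0.182 0.129] jaw yaw -0.246 q7 -1.0160099670447444 F [-1.905 -0.925  9.396] gap 0.17352766721103366
[[[-0.1, 0.2, -0.2], -0.0], [[-0.1, 0.2, -1.1], -0.11], [[0.1, 0.2, -2.0], -0.22], [[0.3, 0.2, -2.9], -0.33], [[0.7, 0.2, -3.7], -0.44], [[1.1, 0.2, -4.5], -0.55], [[1.6, 0.2, -5.3], -0.66], [[2.2, 0.2, -6.0], -0.77], [[2.9, 0.2, -6.6], -0.88], [[3.6, 0.2, -7.2], -0.98], [[4.4, 0.2, -7.6], -1.09], [[5.3, 0.2, -8.0], -1.2]]
[-0.074  0.628 -0.498  1.803  0.399  0.81  -1.016]
```

Call:
{"api": "arm_command", "payload": {"motion": [[[0, -0.2, -0.9], -0.11], [[0.2, -0.2, -1.8], -0.22], [[0.4, -0.2, -2.7], -0.33], [[0.8, -0.2, -3.5], -0.44], [[1.2, -0.2, -4.4], -0.55], [[1.7, -0.2, -5.1], -0.66], [[2.3, -0.2, -5.8], -0.77], [[3.0, -0.2, -6.5], -0.88], [[3.7, -0.2, -7.1], -0.98], [[4.5, -0.2, -7.5], -1.09], [[5.4, -0.2, -7.9], -1.2], [[5.4, -0.2, -7.9], -1.2]]}}

```text
time_s: 4.1
position: [0.4586, 0.1475, 0.1297]
orientation: [0.674, -0.213, 0.214, -0.674]
wrist_force: [-4.5, -0.6, -11.9]
finger_gap: 0.172
```

Run:
```python
from h import *
o=get_obs();d=o["position"][:2]-C;print(np.hypot(*d),np.arctan2(d[1],d[0]),o["wrist_torque"])
plan([[*(o["position"][:2]),.25]])
ims={n:vision.snapshot(n) for n in("top","scene")}
[cv2.imwrite(f"pics/{n}2.png",ims[n]) for n in ims]
```

```text
0.08234505033446607 2.562773404463937 [-0.155  0.897 -0.001]
t 4.1 pos [0.459 0.148 0.13 ] jaw yaw 0.958 q7 -0.052121885411387334 F [ -4.476  -0.594 -11.853] gap 0.17199137944581078
[[[0.0, -10.9, -0.0], 0.0]]
```

Call:
{"api": "arm_command", "payload": {"motion": [[[0, 0, 0], 0], [[0, 0, 0], 0], [[0, -5, 0], 0], [[0, -8, 0], 0], [[0, -8, 0], 0]], "jaw": 4.5}}

```text
time_s: 4.7
position: [0.46, 0.1505, 0.2131]
orientation: [-0.673, 0.213, -0.216, 0.675]
wrist_force: [1.1, 0.0, -0.7]
finger_gap: 0.528
```

```bash
sed -i 's/^C=.*;YAW/C=np.array([.528,.1015]);YAW/' h.py
python3 - <<'E'
from h import *
print(get_obs()["finger_gap"],get_obs()["position"])
n="scene";outs=[]
im=cv2.resize(cv2.imread("pics/scene1.png"),None,fx=10,fy=10,interpolation=cv2.INTER_CUBIC)
im=(255*(im/255.)**1.5).astype(np.uint8)
c=proj(n,np.r_[C,.11])[0]*10
x0,y0=int(c[0]-160),int(c[1]-220)
plain=im[y0:y0+400,x0:x0+400].copy();ann=plain.copy()
P=lambda p:tuple(int(t) for t in proj(n,p)[0]*10+5-[x0,y0])
for a,col in((-1.4,(0,0,255)),(-1.7,(0,255,255)),(-2.0,(0,255,0)),(-2.3,(255,0,0)),(-2.82,(255,0,255))):
    e=np.array([np.cos(a),np.sin(a)]);t=np.array([-e[1],e[0]])*.003
    r=.047 if a>-2.5 else .041
    lo,hi=(.096,.121) if a>-2.5 else (.117,.121)
    q=[P(np.r_[C+r*e+s*t,z]) for s,z in((-1,lo),(1,lo),(1,hi),(-1,hi))]
    cv2.polylines(ann,[np.array(q)],True,col,1)
cv2.imwrite("pics/f1.png",np.hstack([plain,ann]))
E
```

```text
0.5279063101736219 [0.46  0.15  0.213]
```

View pics/f1.png

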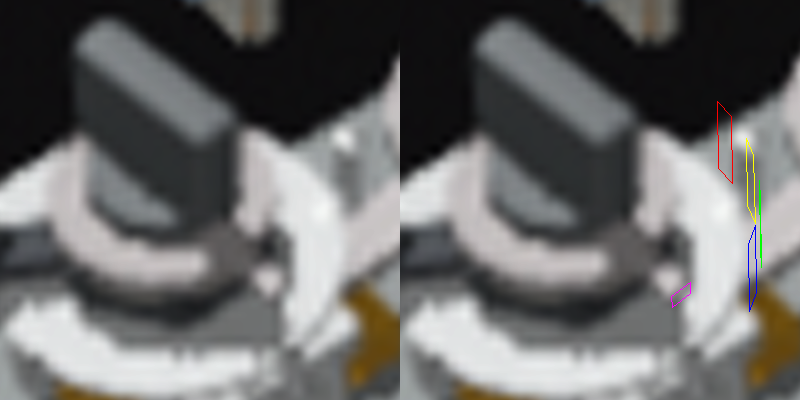

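The f1 crop shows the pointer tip at (267,280). A small bright spot at (342,138) over a grey strip may be the finger's top, near -1.7 rad. I'll check this against the shadow bump on the base and the raw pixel values.

Run:
```python
from h import *
L=np.array([.548,.183,.154]);s=T(92,225,0.);d=(s-L)/.154;print("light",d, "scene shadow", S(108,465,0))
d=((S(108,465,0)+s)/2-L)/.154
b=T(279,242,.02),S(326,384,.02);print("bump",b)
for a in np.arange(-2.4,-1.3,.1):
    p=np.r_[C+.047*np.array([np.cos(a),np.sin(a)]),.121];q=p+d*(.101);print(round(a,1),q[:2],"px scene",proj("scene",p)[0],"top",proj("top",p)[0])
im=cv2.cvtColor(cv2.imread("pics/scene1.png"),cv2.COLOR_BGR2GRAY);c=proj("scene",np.r_[C,.11])[0];print(c);u,v=int(c[0]),int(c[1]);print(np.array(range(u+8,u+28)));print(np.c_[np.arange(v-14,v+12),im[v-14:v+12,u+8:u+28]])
im=cv2.cvtColor(cv2.imread("pics/top1.png"),cv2.COLOR_BGR2GRAY);c=proj("top",np.r_[C,.11])[0];print(c);u,v=int(c[0]),int(c[1]);print(np.array(range(u,u+22)));print(np.c_[np.arange(v-2,v+20),im[v-2:v+20,u:u+22]])
```

```text
light [-0.225 -0.052 -1.   ] scene shadow [ 0.515  0.173 -0.   ]
bump (array([0.502, 0.047, 0.02 ]), array([0.497, 0.046, 0.02 ]))
-2.4 [0.471 0.064] px scene [263.768 243.767] top [254.621 240.181]
-2.3 [0.474 0.061] px scene [264.416 242.316] top [255.633 239.201]
-2.2 [0.478 0.058] px scene [264.87  240.834] top [256.542 238.127]
-2.1 [0.482 0.055] px scene [265.128 239.339] top [257.339 236.97 ]
-2.0 [0.486 0.053] px scene [265.187 237.843] top [258.015 235.74 ]
-1.9 [0.491 0.051] px scene [265.051 236.363] top [258.565 234.451]
-1.8 [0.495 0.05 ] px scene [264.723 234.913] top [258.983 233.115]
-1.7 [0.5   0.049] px scene [264.207 233.507] top [259.265 231.746]
-1.6 [0.504 0.049] px scene [263.51  232.157] top [259.407 230.357]
-1.5 [0.509 0.049] px scene [262.642 230.876] top [259.41  228.963]
-1.4 [0.514 0.049] px scene [261.611 229.676] top [259.273 227.577]
[245.718 241.311]
[253 254 255 256 257 258 259 260 261 262 263 264 265 266 267 268 269 270
 271 272]
[[227  36  37  38  38  37  37  39  36  37  36  39  38  37  37  37 126 198
  212 213 214]
 [228  37  37  36  36  39  37  
[... 3738 characters left out ...]
112 201 222 218 214]
 [243 163 161 159 158 157 154 152 150 148 146 143 139 133 129 124 117 104
  104 185 219 219 216]
 [244 165 164 161 159 158 156 154 153 151 149 147 144 139 134 129 123 115
  105 142 205 221 219]
 [245 165 165 163 161 160 160 159 155 154 150 143 136 130 124 120 119 114
  110 109 170 216 225]
 [246 168 167 166 166 163 162 154 141 133 124 113  99  93  87  86  89  88
   94  91 115 179 209]
 [247 169 169 168 161 148 138 119  95  75  62  56  55  59  55  55  55  54
   53  57  68 105 140]
 [248 171 163 151 128  99  76  61  59  59  59  58  57  56  56  54  52  52
   50  47  44  46  52]
 [249 152 127  97  68  61  60  60  60  60  62  58  56  60  57  57  57  55
   54  52  51  47  45]]
```

The pixels confirm the finger: scene strip at u 263–265, top v≈232, giving about -1.6 to -1.7 rad. I'll move above the knob and align with the bar.

Run:
```python
from h import *
plan([[*C,.21],[*C,.149]],yaw=[1.89,1.89]);print(get_obs()["q"])
f=ray("scene",263.7,232.6,.121);p=ray("scene",256,247,.120);k=S(203,219,.162);print(f,p,k)
for c in(C,k[:2],C+[-.002,0]):print([np.arctan2(*(x[:2]-c)[::-1]) for x in(f,p)],[np.hypot(*(x[:2]-c)) for x in(f,p)])
```

```text
t 4.7 pos [0.46  0.15  0.213] jaw yaw 0.955 q7 0.06942342588050264 F [ 1.123  0.01  -0.687] gap 0.5279063101736219
[[[8.4, 1.4, -0.1], -0.94], [[8.3, 7.5, -0.1], -0.94]]
[ 0.27   0.463 -0.925  1.961  0.461  0.936  0.069]
[0.525 0.055 0.121] [0.493 0.09  0.12 ] [0.524 0.103 0.162]
[np.float64(-1.63209333468283), np.float64(-2.820041886828561)] [np.float64(0.04686176945682979), np.float64(0.03654242923210046)]
[np.float64(-1.5376745804107528), np.float64(-2.7212844138665155)] [np.float64(0.04874249576483683), np.float64(0.033062308309460844)]
[np.float64(-1.5894090540975176), np.float64(-2.801799499930548)] [np.float64(0.04678186278361239), np.float64(0.034650701768526665)]
```

Call:
{"api": "arm_command", "payload": {"motion": [[[4, 1.2, 0], -0.15], [[8.3, 1.2, -0.1], -0.94], [[8.3, 1.2, -0.1], -0.94], [[8.3, 1.2, -0.1], -0.94], [[8.3, 1.2, -0.1], -0.94], [[8.3, 1.2, -0.1], -0.94], [[8.3, 1.2, -0.1], -0.94], [[8.3, 1.2, -0.1], -0.94], [[8.3, 4.2, -0.1], -0.94], [[8.3, 7.3, -0.1], -0.94], [[8.3, 7.3, -0.1], -0.94]]}}

```text
time_s: 5.8
position: [0.5242, 0.0999, 0.1336]
orientation: [0.698, 0.112, -0.115, -0.698]
wrist_force: [-0.0, -0.3, 0.9]
finger_gap: 0.529
```

Call:
{"api": "arm_command", "payload": {"motion": [[[0, 0, 0], 0], [[0, 0, 0], 0], [[0, 0, 0], 0], [[0, 0, 0], 0]], "jaw": 0.5}}

```text
time_s: 6.2
position: [0.5266, 0.1011, 0.1384]
orientation: [-0.698, -0.115, 0.113, 0.698]
wrist_force: [-0.9, 0.8, 10.0]
finger_gap: 0.154
```

Run:
```python
from h import *
o=get_obs();plan([[*o["position"][:2],.149]],yaw=[-1.63+np.pi/2]);print(o["q"],o["wrist_torque"])
```

```text
t 6.2 pos [0.527 0.101 0.138] jaw yaw 1.894 q7 0.9223411845257121 F [-0.937  0.845 10.015] gap 0.1536078664777976
[[[-0.0, 0.0, 0.0], -1.19]]
[ 0.407  0.726 -1.025  1.891  0.759  0.971  0.922] [0.255 0.322 0.014]
```

Call:
{"api": "arm_command", "payload": {"motion": [[[0, -0.2, 0], -0.12], [[0, -0.2, 0], -0.24], [[0, -0.2, 0], -0.36], [[0, -0.2, 0], -0.48], [[0, -0.2, 0], -0.6], [[0, -0.2, 0], -0.72], [[0, -0.2, 0], -0.84], [[0, -0.2, 0], -0.96], [[0, -0.2, 0], -1.08], [[0, -0.2, 0], -1.19], [[0, -0.2, 0], -1.19], [[0, -0.2, 0], -1.19]]}}

```text
time_s: 7.4
position: [0.5279, 0.0997, 0.1389]
orientation: [0.515, 0.486, -0.484, -0.514]
wrist_force: [19.2, 2.7, -25.6]
finger_gap: 0.155
```

Call:
{"api": "arm_command", "payload": {"motion": [[[0, 0, 0], 0], [[0, 0, 0], 0], [[0, -4, 0], 0], [[0, -8, 0], 0], [[-8, -10, 0], 0], [[-12, -10, 0], 0]], "jaw": 4.5}}

```text
time_s: 8.0
position: [0.5203, 0.0025, 0.2384]
orientation: [0.514, 0.487, -0.486, -0.512]
wrist_force: [1.5, -1.8, -1.3]
finger_gap: 0.526
```

Run:
```python
from h import *
plan([[.53,.1,.2]]);print(get_obs()["q"])
ims={n:vision.snapshot(n) for n in("top","scene")}
[cv2.imwrite(f"pics/{n}3.png",ims[n]) for n in ims]
both("pics/k3.png",ims,gam=1.5)
```

```text
t 8.0 pos [0.52  0.002 0.238] jaw yaw 3.088 q7 2.249075544863326 F [ 1.465 -1.755 -1.312] gap 0.5262364410347877
[[[9.8, 4.9, -0.4], 0.0]]
[ 0.796  0.746 -1.406  1.835  0.78   1.265  2.249]
```

View pics/k3.png

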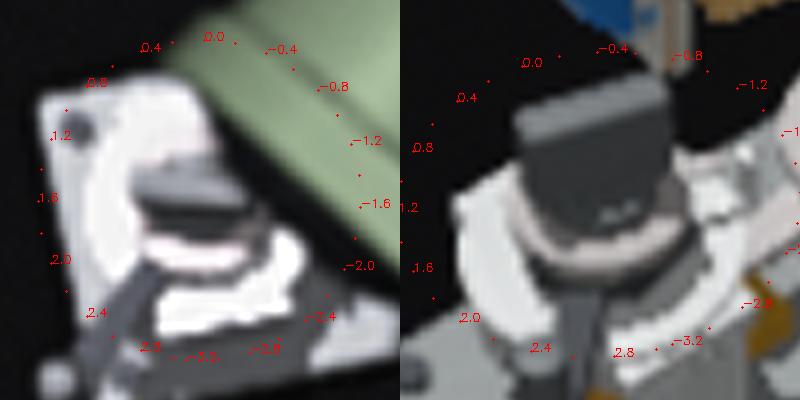

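Run:
```python
from h import *
for a in(-1.8,-1.7,-1.63,-1.55,-1.45):
  e=np.array([np.cos(a),np.sin(a)]);print(a,proj("scene",np.r_[C+.041*e,.119])[0],proj("scene",np.r_[C+.047*e,.121])[0])
cu=proj("scene",np.r_[C,.12])[0]
K=lambda x,y,z:ray("scene",cu[0]+(x-600)/8,cu[1]+(y-200)/8,z)
l,r=K(522,128,.162),K(668,95,.162);print("front top edge",np.arctan2(*(r-l)[1::-1]),np.linalg.norm(r-l))
l,r=K(517,112,.162),K(658,78,.162);print("rear top edge",np.arctan2(*(r-l)[1::-1]),np.linalg.norm(r-l))
im=cv2.cvtColor(cv2.imread("pics/scene3.png"),cv2.COLOR_BGR2GRAY);print(np.r_[0,range(250,270)]);print(np.c_[np.arange(227,250),im[227:250,250:270]])
```

```text
-1.8 [262.302 235.892] [264.723 234.913]
-1.7 [261.859 234.662] [264.207 233.507]
-1.63 [261.454 233.83 ] [263.738 232.555]
-1.55 [260.9   232.912] [263.097 231.507]
-1.45 [260.076 231.824] [262.146 230.266]
front top edge -1.7303249163619157 0.043453862216642596
rear top edge -1.7093575565020112 0.042392646605522374
[  0 250 251 252 253 254 255 256 257 258 259 260 261 262 263 264 265 266
 267 268 269]
[[227 135 124 113 104  80  48  37  36  36  38  38  38  38  38  38  39  37
   37 126 198]
 [228 100  90  86  86  75  49  38  38  38  37  37  38  38  39  36  38  64
  100 178 208]
 [229  87  87  87  88  80  55  36  38  37  37  38  37  37  37  37  71 136
  161 200 212]
 [230  86  87  87  85  85  59  37  39  38  39  37  38  38  66 126 150 176
  183 207 214]
 [231  87  87  87  86  83  57  37  35  38  36  37  63  98 143 174 184 184
  183 201 211]
 [232  87  86  86  86  82 131 105  50  36  58  94 139 161 215 216 180 178
  183 177 203]
 [233  86  85  86  85  85 180 182 153 170 176 182 191 188 221 229 183 173
  183 161 195]
 [234  85  86  86  85  90 190 210 205 217 210 197 189 187 170 188 177 1
[... 653 characters left out ...]
2 201 211 210 189 131  87 135 191 204 203 227 232 220 214 213
  215 216 220]
 [243 178 201 208 210 197 153  96  83 135 220 236 236 235 234 220 214 214
  216 216 205]
 [244 209 209 200 189 153 107  77  98 138 220 236 236 236 236 216 212 218
  203 192 153]
 [245 202 191 168 131 105  83  93 128 145 198 229 237 236 232 213 210 200
  161 141 154]
 [246 170 143 121 105  85  94 129 144 147 149 220 237 237 225 202 187 153
  129 161 182]
 [247 112 105  93  81  94 129 145 147 146 147 219 236 237 210 158 138 160
  164 179 186]
 [248  80  73  65  91 127 146 148 148 187 200 227 235 232 191 127 129 168
  183 185 185]
 [249  65  63  90 128 144 148 149 148 216 233 235 236 215 190 140 106 139
  171 183 185]]
```

Run:
```python
from h import *
im=cv2.cvtColor(cv2.imread("pics/scene3.png"),cv2.COLOR_BGR2GRAY);print(np.r_[0,range(233,256)]);print(np.c_[np.arange(222,236),im[222:236,233:256]])
im=cv2.cvtColor(cv2.imread("pics/top3.png"),cv2.COLOR_BGR2GRAY);print(np.r_[0,range(234,262)]);print(np.c_[np.arange(219,243),im[219:243,234:262]])
print(proj("scene",np.r_[C,.162]),proj("top",np.r_[C,.162]))
```

```text
[  0 233 234 235 236 237 238 239 240 241 242 243 244 245 246 247 248 249
 250 251 252 253 254 255]
[[222  37  37  36  37  37  39  38  38  38  36  37  38  36  37  38  38  37
   45  60 130 146 119 130]
 [223  35  38  36  36  37  38  39  37  37  39  37  36  38  37  54  65 102
  119 124 134 128  79  98]
 [224  38  37  38  37  37  37  37  38  37  35  36  56  69 105 122 127 146
  156 156 159 137  81  38]
 [225  38  36  37  38  37  37  37  36  57  86 113 124 129 149 157 157 157
  158 159 159 154 105  46]
 [226  37  38  37  37  44  61 103 120 126 138 155 158 159 159 160 161 159
  156 154 148 138 100  51]
 [227  37  37  58 106 123 128 149 160 160 160 161 162 162 161 157 154 147
  135 124 113 104  80  48]
 [228  38  37 110 150 161 162 162 163 165 165 162 158 154 146 134 122 111
  100  90  86  86  75  49]
 [229  37  37 120 152 164 167 166 163 160 155 145 132 119 109  98  90  87
   87  87  87  88  80  55]
 [230  38  36  83 137 158 160 154 143 128 117 106  94  89  88  87  86  87
   86  87  87  85  85  59]
 [231  36  38  67 116 132 125 115 104  94  88  87  87  88  86  87  87  87
   87  87  87  86 
[... 2777 characters left out ...]
207 167
  160 168 230 253 255 254 165  90  67  49  41]
 [238 218 236 251 225 150 127 123 124 126 144 155 156 176 163 153 152 165
  223 237 252 252 255 210 124 108  95  75  61]
 [239 218 211 211 165 133 128 125 110 137 160 152 137 154 160 158 168 228
  252 251 250 252 226 138 112 118 112 101  86]
 [240 222 201 162 134 129 130 115 140 231 243 240 237 236 237 237 239 251
  249 248 247 248 194 116 113 119 119 114 103]
 [241 211 165 135 130 130 119 119 228 255 254 252 251 251 252 252 251 250
  248 250 248 255 236 143 117 118 117 116 117]
 [242 184 141 128 133 130 106 128 241 253 249 248 248 250 251 251 251 254
  250 248 250 254 221 143 118 117 115 123 158]]
[[244.717 226.715]] [[244.608 228.33 ]]
```

Run:
```python
from h import *
def ang(n,pts,z=.162):
    p=np.array(pts);k=np.polyfit(p[:,0],p[:,1],1);u=p[[0,-1],0];a,b=[ray(n,x,np.polyval(k,x),z) for x in u];return np.arctan2(*(b-a)[1::-1])
print(ang("scene",[(236,226.7),(239,225.73),(242,225.0),(243,224.64),(246,223.7),(249,222.74)]),
 ang("scene",[(238,231.03),(241,230.1),(244,229.2),(247,228.3),(250,227.3)]),
 ang("top",[(240,229.5),(241,229.67),(242,229.87),(243,230.),(244,230.05),(245,230.1),(246,230.2),(247,230.3),(248,230.4)]))
e=get_obs();Z=np.arange(0,1)
# finger strip angle with a centre chosen so that knob/pointer agree: list sensitivity
f=ray("scene",263.6,232.6,.121);n_=ray("scene",258.5,234.2,.119)
for dx in(0,-.002,-.004):
    c=C+[dx,0];print(dx,[np.arctan2(*(x[:2]-c)[::-1]) for x in(f,n_)])
plan([[.4605,.1495,.21],[.4605,.1495,.139]],yaw=[.958]*2)
```

```text
-1.633498348970213 -1.6297278515861802 -1.656897259468818
0 [np.float64(-1.6300724848654533), np.float64(-1.5803298326944675)]
-0.002 [np.float64(-1.5871821270194313), np.float64(-1.5215691806392317)]
-0.004 [np.float64(-1.5442314299507836), np.float64(-1.4631464046509386)]
t 8.1 pos [ 0.52  -0.004  0.237] jaw yaw 3.076 q7 2.249050800336729 F [-0.015  0.739 -0.705] gap 0.5254900255929047
[[[15.0, 3.7, 7.0], -1.02], [[15.0, 10.8, 7.0], -1.02]]
```

Call:
{"api": "arm_command", "payload": {"motion": [[[5, 0, 2], 0.15], [[10, 0, 4], 0.3], [[15, 0, 7], 0.45], [[15, 2, 7], 0.6], [[15, 3, 7], 0.75], [[15, 3, 7], 0.9], [[15, 3, 7], 1.05], [[15, 3, 7], 1.2], [[15, 3, 7], 1.35], [[15, 3, 7], 1.5], [[15, 3, 7], 1.65], [[15, 3, 7], 1.8]]}}

```text
time_s: 9.3
position: [0.4587, 0.1562, 0.2067]
orientation: [-0.701, 0.093, -0.094, 0.701]
wrist_force: [-0.1, 0.5, 1.0]
finger_gap: 0.523
```

Call:
{"api": "arm_command", "payload": {"motion": [[[0, 0, 0], 0.15], [[0, 0, 0], 0.3], [[0, 0, 0], 0.3]]}}

```text
time_s: 9.6
position: [0.4587, 0.1563, 0.2067]
orientation: [-0.679, 0.196, -0.197, 0.679]
wrist_force: [0.3, -0.6, 0.3]
finger_gap: 0.524
```

Run:
```python
from h import *
plan([[.4592,.148,.14]],yaw=[.958]);print(get_obs()["q"])
ims={n:vision.snapshot(n) for n in("top","scene")}
for n in ims:cv2.imwrite(f"pics/{n}4.png",ims[n])
from h import *
o=[]
for n in ims:
    c=proj(n,[.4592,.148,.15])[0];M=np.array([[6,0,200-6*c[0]],[0,6,200-6*c[1]]]);o.append(cv2.warpAffine(ims[n],M,(400,400),flags=cv2.INTER_CUBIC))
cv2.imwrite("pics/l4.png",np.hstack(o))
```

```text
t 9.6 pos [0.459 0.156 0.207] jaw yaw 1.009 q7 0.1250164891459857 F [ 0.271 -0.578  0.309] gap 0.5244034945965697
[[[0.5, 7.8, -0.7], 0.05]]
[ 0.222  0.462 -0.878  1.964  0.447  0.919  0.125]
```

View pics/l4.png

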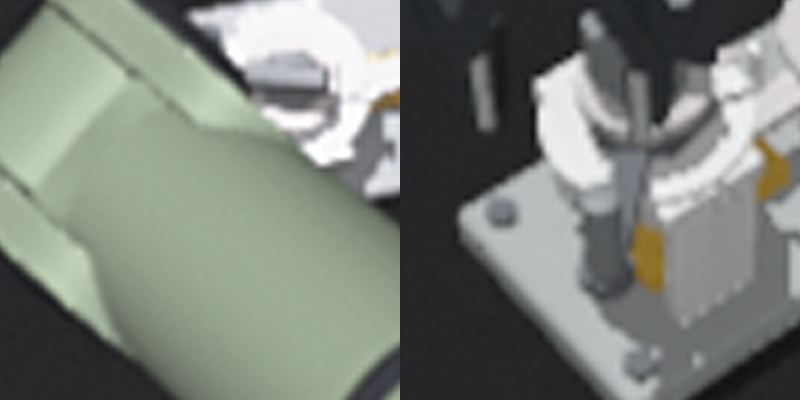

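The lever grip, with its top near (598,215), is where expected. The gripper is above it and the bar is in line. I'll descend, grip and swing back.

Call:
{"api": "arm_command", "payload": {"motion": [[[0.5, 0, -0.7], 0.05], [[0.5, 4, -0.7], 0.05], [[0.5, 7.4, -0.7], 0.05], [[0.5, 7.4, -0.7], 0.05]]}}

```text
time_s: 10.1
position: [0.4575, 0.1461, 0.1291]
orientation: [0.676, -0.214, 0.21, -0.674]
wrist_force: [-0.4, -0.3, 0.5]
finger_gap: 0.528
```

Call:
{"api": "arm_command", "payload": {"motion": [[[0, 0, 0], 0], [[0, 0, 0], 0], [[0, 0, 0], 0], [[0, 0, 0], 0]], "jaw": 0.8}}

```text
time_s: 10.5
position: [0.4599, 0.1476, 0.1334]
orientation: [-0.674, 0.212, -0.213, 0.675]
wrist_force: [-3.1, -0.8, 9.2]
finger_gap: 0.172
```

Run:
```python
from h import *
o=get_obs();d=o["position"][:2]-C;a=np.arctan2(d[1],d[0]);r=np.hypot(*d);print(r,a)
n=12;rr=np.linspace(r,.083,n);aa=np.linspace(a,1.27,n)
P=np.c_[C[0]+rr*np.cos(aa),C[1]+rr*np.sin(aa),0*aa+o["position"][2]+.011]
R=Ro.from_quat(o["orientation"]).as_matrix();j=np.arctan2(R[1,2],R[0,2])
plan(P,yaw=j+aa-a)
```

```text
0.08223742002190733 2.5463498320718894
t 10.5 pos [0.46  0.148 0.133] jaw yaw 0.961 q7 -0.011802884650818829 F [-3.061 -0.807  9.224] gap 0.17172537960230289
[[[0.0, 0.0, 0.0], -0.0], [[0.0, 0.0, 1.0], 0.12], [[0.2, 0.0, 1.9], 0.23], [[0.4, 0.0, 2.8], 0.35], [[0.8, 0.0, 3.7], 0.46], [[1.3, 0.0, 4.5], 0.58], [[1.8, 0.0, 5.3], 0.7], [[2.4, 0.0, 6.0], 0.81], [[3.2, 0.0, 6.7], 0.93], [[4.0, 0.0, 7.2], 1.04], [[4.8, 0.0, 7.7], 1.16], [[5.7, 0.0, 8.0], 1.28]]
```

Call:
{"api": "arm_command", "payload": {"motion": [[[0, 0, 1.0], 0.12], [[0.2, 0, 1.9], 0.23], [[0.4, 0, 2.8], 0.35], [[0.8, 0, 3.7], 0.46], [[1.3, 0, 4.5], 0.58], [[1.8, 0, 5.3], 0.7], [[2.4, 0, 6.0], 0.81], [[3.2, 0, 6.7], 0.93], [[4.0, 0, 7.2], 1.04], [[4.8, 0, 7.7], 1.16], [[5.7, 0, 8.0], 1.25], [[5.7, 0, 8.0], 1.25]]}}

```text
time_s: 11.7
position: [0.5524, 0.1806, 0.1335]
orientation: [-0.421, 0.568, -0.567, 0.422]
wrist_force: [-3.2, -0.7, 7.1]
finger_gap: 0.172
```

Run:
```python
from h import *
o=get_obs();d=o["position"][:2]-C;print(np.hypot(*d),np.arctan2(d[1],d[0]));plan([[*o["position"][:2],.2]]);print(o["q"])
```

```text
0.0827683163350192 1.2721559236337603
t 11.7 pos [0.552 0.181 0.134] jaw yaw -0.293 q7 -1.0135705668396273 F [-3.178 -0.709  7.138] gap 0.17218332779588558
[[[-0.0, -5.5, 0.0], 0.0]]
[-0.108  0.616 -0.441  1.794  0.347  0.808 -1.014]
```

Call:
{"api": "arm_command", "payload": {"motion": [[[0, 0, 0.3], 0.03], [[0, 0, 0.6], 0.07], [[0, 0, 0.6], 0.07]]}}

```text
time_s: 12.0
position: [0.5526, 0.1803, 0.133]
orientation: [-0.406, 0.583, -0.579, 0.401]
wrist_force: [-40.5, 3.8, 27.9]
finger_gap: 0.175
```

The end stop is reached: 40 N of push gave no more travel. I'll back off, release, rise and look.

Call:
{"api": "arm_command", "payload": {"motion": [[[0, 0, -0.5], 0], [[0, 0, -0.5], 0]]}}

```text
time_s: 12.2
position: [0.5521, 0.1803, 0.1333]
orientation: [-0.403, 0.581, -0.581, 0.403]
wrist_force: [-8.1, -1.2, 8.7]
finger_gap: 0.172
```

Call:
{"api": "arm_command", "payload": {"motion": [[[0, 0, 0], 0], [[0, 0, 0], 0], [[0, 0, 0], 0], [[0, -4, 0], 0], [[0, -8, 0], 0], [[0, -12, 0], 0], [[0, -12, 0], 0]], "jaw": 6.0}}

```text
time_s: 12.9
position: [0.5547, 0.1814, 0.2572]
orientation: [0.4, -0.581, 0.582, -0.405]
wrist_force: [1.3, 0.4, -0.4]
finger_gap: 0.702
```

Run:
```python
from h import *
H=(np.array([.5385,-.2335,0])+[.0,0,0])
plan([[.46,0,.27],[*H[:2],.24]],yaw=[-.41,-.41]);print(get_obs()["q"])
ims={n:vision.snapshot(n) for n in("top","scene")}
for n in ims:cv2.imwrite(f"pics/{n}5.png",ims[n])
both("pics/k5.png",ims,gam=1.5)
```

```text
t 12.9 pos [0.555 0.181 0.257] jaw yaw -0.359 q7 -0.9911131337345647 F [ 1.265  0.375 -0.449] gap 0.702417552258199
[[[20.3, -0.3, -2.5], 0.05], [[39.4, 2.7, 13.0], 0.05]]
[-0.078  0.467 -0.477  1.681  0.242  1.045 -0.991]
```

View pics/k5.png

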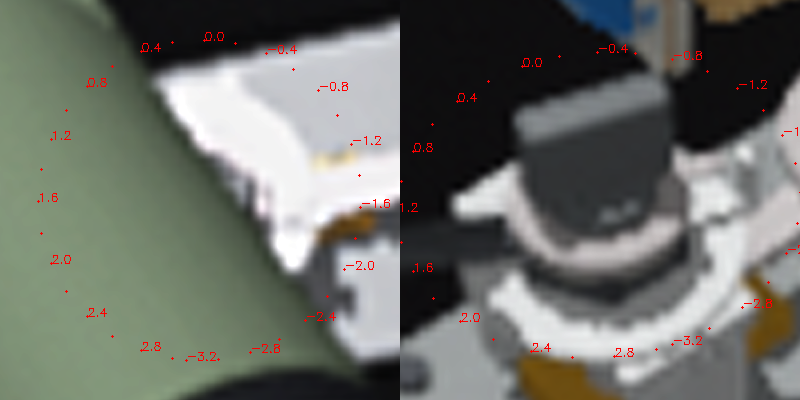

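The bar is unchanged, with its pointer nose at (710,190) next to the finger at (742,160). The lever is back at the far side. On to the tamper.

Call:
{"api": "arm_command", "payload": {"motion": [[[20.3, -1, -2.5], 0.05], [[20.3, -1, -2.5], 0.05], [[20.3, -1, -2.5], 0.05], [[20.3, -1, -2.5], 0.05], [[20.3, -1, -2.5], 0.05], [[39.4, 0, 13], 0.05], [[39.4, 0, 13], 0.05], [[39.4, 0, 13], 0.05], [[39.4, 0, 13], 0.05], [[39.4, 0, 13], 0.05], [[39.4, 0, 13], 0.05], [[39.4, 0, 13], 0.05]]}}

```text
time_s: 14.2
position: [0.5358, -0.2345, 0.2504]
orientation: [-0.388, 0.592, -0.591, 0.387]
wrist_force: [0.3, 1.0, 0.0]
finger_gap: 0.697
```

Run:
```python
from h import *
plan([[.538,-.2335,.094]],yaw=[-.41]);print(get_obs()["q"])
# refine cork / plate / handle from the first images with circle fits
for n in("top","scene"):
    im=cv2.imread(f"pics/{n}0.png").astype(int);hsv=cv2.cvtColor(im.astype(np.uint8),cv2.COLOR_BGR2HSV)
    c=proj(n,[.538,-.2335,.008])[0].astype(int);m=np.zeros(im.shape[:2],np.uint8);m[c[1]-35:c[1]+20,c[0]-20:c[0]+20]=1
    m&=((hsv[...,1]>70)&(hsv[...,2]>90)).astype(np.uint8)
    p=cv2.findNonZero(m);e=cv2.fitEllipse(cv2.convexHull(p[p[:,0,1]>c[1]-(40 if n=="top" else 6)]));print(n,e,ray(n,*e[0],.008))
    g=im.min(2)>(225 if n=="top" else 195);c=proj(n,[.556,-.015,.068])[0].astype(int);mm=np.zeros(g.shape,np.uint8);mm[c[1]-13:c[1]+14,c[0]-10:c[0]+16]=g[c[1]-13:c[1]+14,c[0]-10:c[0]+16]
    p=cv2.findNonZero(mm);e=cv2.fitEllipse(cv2.convexHull(p));print(n,e,ray(n,*e[0],.068))
```

```text
t 14.2 pos [ 0.536 -0.234  0.25 ] jaw yaw -0.41 q7 -0.24977938225618418 F [0.274 0.994 0.006] gap 0.6965343311168699
[[[-0.2, 16.7, 0.2], -0.0]]
[ 0.548  0.463 -0.332  1.683  0.17   1.027 -0.25 ]
top ((346.37371826171875, 220.72642517089844), (29.373109817504883, 52.26681137084961), 25.18914222717285) [ 0.579 -0.253  0.008]
top ((279.99078369140625, 223.8290252685547), (22.102401733398438, 22.901012420654297), 35.04766845703125) [ 0.556 -0.014  0.068]
scene ((352.4873962402344, 223.08128356933594), (24.142169952392578, 31.932546615600586), 100.47779846191406) [ 0.535 -0.233  0.008]
scene ((281.49761962890625, 230.51333618164062), (22.18455696105957, 32.58312225341797), 77.85602569580078) [ 0.554 -0.01   0.068]
```

Call:
{"api": "arm_command", "payload": {"motion": [[[-0.2, 5, 0.2], 0], [[-0.2, 10, 0.2], 0], [[-0.2, 14, 0.2], 0], [[-0.2, 16.7, 0.2], 0], [[-0.2, 16.7, 0.2], 0]]}}

```text
time_s: 14.7
position: [0.5369, -0.2308, 0.0816]
orientation: [-0.39, 0.593, -0.589, 0.388]
wrist_force: [-0.5, -0.5, 0.5]
finger_gap: 0.702
```

Call:
{"api": "arm_command", "payload": {"motion": [[[0, 0, 0], 0], [[0, 0, 0], 0], [[0, 0, 0], 0], [[0, 0, 0], 0], [[0, 0, 0], 0]], "jaw": 2.4, "grip_force": 60}}

```text
time_s: 15.2
position: [0.5396, -0.2331, 0.0868]
orientation: [0.388, -0.59, 0.592, -0.389]
wrist_force: [-2.0, 2.7, 8.1]
finger_gap: 0.36
```

Run:
```python
from h import *
o=get_obs();plan([[.47,-.12,.17],[.555,-.015,o["position"][2]+.011+.09]])
print(o["position"]+[0,0,.011],o["wrist_torque"])
im=vision.snapshot("scene");cv2.imwrite("pics/scene6.png",im)
```

```text
t 15.2 pos [ 0.54  -0.233  0.087] jaw yaw -0.409 q7 -0.3360391602882389 F [-2.033  2.657  8.095] gap 0.35963595288810424
[[[-7.6, -7.2, -10.9], 0.0], [[-20.6, -9.0, -7.2], 0.0]]
[ 0.54  -0.233  0.098] [ 0.545  0.465 -0.016]
```

Call:
{"api": "arm_command", "payload": {"motion": [[[0, -4, 0], 0], [[0, -9, 0], 0], [[-7.6, -9, -10.9], 0], [[-7.6, -9, -10.9], 0], [[-7.6, -9, -10.9], 0], [[-20.6, -9, -7.2], 0], [[-20.6, -9, -7.2], 0], [[-20.6, -9, -7.2], 0], [[-20.6, -9, -7.2], 0], [[-20.6, -9, -7.2], 0]]}}

```text
time_s: 16.25
position: [0.5548, -0.0149, 0.1756]
orientation: [0.388, -0.591, 0.591, -0.389]
wrist_force: [-1.4, -0.6, -1.5]
finger_gap: 0.356
```

Run:
```python
from h import *
o=get_obs();plan([[.555,-.015,.147+.011]]);print(o["q"],o["orientation"],o["wrist_torque"])
ims={n:vision.snapshot(n) for n in("top","scene")}
P=np.r_[.555,-.015,.1]
w=[]
for n in ims:
    cv2.imwrite(f"pics/{n}7.png",ims[n]);c=proj(n,P)[0];M=np.array([[7,0,200-7*c[0]],[0,7,200-7*c[1]]]);w.append(cv2.warpAffine(ims[n],M,(400,400),flags=cv2.INTER_CUBIC))
cv2.imwrite("pics/p7.png",np.hstack(w))
```

```text
t 16.25 pos [ 0.555 -0.015  0.176] jaw yaw -0.407 q7 -0.6960009330226522 F [-1.441 -0.598 -1.518] gap 0.3560826683970593
[[[-0.0, 2.9, 0.0], 0.0]]
[ 0.179  0.508 -0.354  1.836  0.229  0.837 -0.696] [ 0.388 -0.591  0.591 -0.389] [ 0.013 -0.013 -0.018]
```

View pics/p7.png

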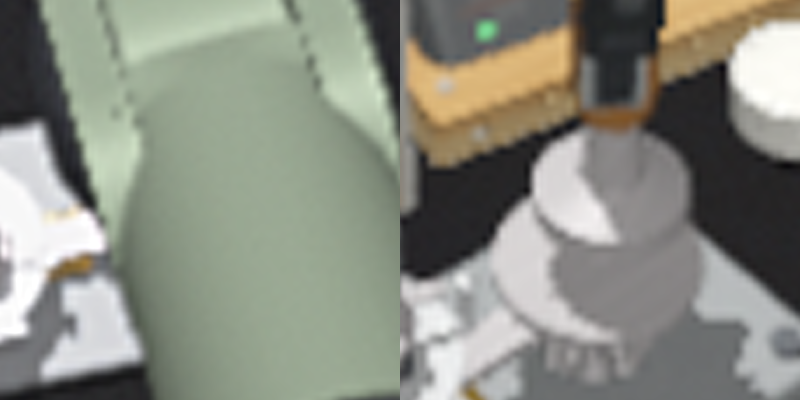

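The tamper hangs upright over the plate: its foot is at (612,185) and the plate at (600,270) in the right half. Press down in steps.

Call:
{"api": "arm_command", "payload": {"motion": [[[0, 1.5, 0], 0], [[0, 2.9, 0], 0], [[0, 3.4, 0], 0], [[0, 3.8, 0], 0], [[0, 4.2, 0], 0], [[0, 4.2, 0], 0]]}}

```text
time_s: 16.95
position: [0.5545, -0.0158, 0.1327]
orientation: [0.388, -0.591, 0.591, -0.388]
wrist_force: [-2.0, -1.1, 3.5]
finger_gap: 0.357
```

Call:
{"api": "arm_command", "payload": {"motion": [[[0, 0.2, 0], 0], [[0, 0.4, 0], 0], [[0, 0.4, 0], 0]]}}

```text
time_s: 17.25
position: [0.5548, -0.0156, 0.1289]
orientation: [0.388, -0.591, 0.591, -0.388]
wrist_force: [-1.7, -1.9, 4.1]
finger_gap: 0.359
```

Call:
{"api": "arm_command", "payload": {"motion": [[[0, 0.1, 0], 0], [[0, 0.2, 0], 0], [[0, 0.2, 0], 0]]}}

```text
time_s: 17.55
position: [0.5549, -0.0155, 0.1274]
orientation: [0.388, -0.591, 0.591, -0.388]
wrist_force: [-4.0, -1.8, 13.2]
finger_gap: 0.357
```

Call:
{"api": "arm_command", "payload": {"motion": [[[0, 0.1, 0], 0], [[0, 0.2, 0], 0], [[0, 0.2, 0], 0]]}}

```text
time_s: 17.85
position: [0.5552, -0.0154, 0.1262]
orientation: [0.388, -0.591, 0.591, -0.388]
wrist_force: [-6.2, -2.0, 28.6]
finger_gap: 0.358
```

Call:
{"api": "arm_command", "payload": {"motion": [[[0, 0, 0], 0], [[0, 0, 0], 0], [[0, 0, 0], 0], [[0, -0.1, 0], 0], [[0, -0.1, 0], 0], [[0, -0.1, 0], 0], [[0, -0.1, 0], 0]]}}

```text
time_s: 18.55
position: [0.5551, -0.0155, 0.1269]
orientation: [0.388, -0.591, 0.591, -0.388]
wrist_force: [-4.6, -2.2, 20.7]
finger_gap: 0.36
```

Run:
```python
from h import *
o=get_obs();print(o["wrist_force"],o["wrist_torque"],o["position"])
im=vision.snapshot("scene");cv2.imwrite("pics/scene8.png",im)
P=np.r_[.5396,-.2331,0.0868]+[-.001,0,.011]
plan([[.47,-.12,.19],P+[0,0,.09],P])
```

```text
[-4.569 -2.176 20.75 ] [-0.643  1.487  0.016] [ 0.555 -0.015  0.127]
t 18.6 pos [ 0.555 -0.015  0.127] jaw yaw -0.409 q7 -0.7286958159009093 F [-4.89  -2.287 21.408] gap 0.3596552616642627
[[[13.0, -5.2, -3.6], 0.0], [[20.6, -5.0, 7.1], 0.0], [[20.6, 4.0, 7.1], 0.0]]
```

Call:
{"api": "arm_command", "payload": {"motion": [[[0, -1, 0], 0], [[0, -3, 0], 0], [[0, -6, 0], 0], [[13, -6, -3.6], 0], [[13, -6, -3.6], 0], [[13, -6, -3.6], 0], [[20.6, -5, 7.1], 0], [[20.6, -5, 7.1], 0], [[20.6, -5, 7.1], 0], [[20.6, -5, 7.1], 0], [[20.6, -5, 7.1], 0]]}}

```text
time_s: 19.7
position: [0.5378, -0.2326, 0.1754]
orientation: [-0.388, 0.592, -0.591, 0.388]
wrist_force: [-0.5, 0.5, -2.8]
finger_gap: 0.361
```

Run:
```python
from h import *
P=np.r_[.5386,-.2331,0.0868]+[0,0,.011]
plan([P])
im=vision.snapshot("scene");cv2.imwrite("pics/scene9.png",im)
# handle/foot vs cork in scene: foot is steel-grey, compute foot blob centre
z=get_obs()["position"][2]-.0788
a=[proj("scene",[P[0],P[1],h])[0] for h in(.008,z+.012,z+.06)];print(z,a)
```

```text
t 19.7 pos [ 0.538 -0.233  0.175] jaw yaw -0.409 q7 -0.28887188492692883 F [-0.532  0.489 -2.766] gap 0.3614458844583015
[[[0.0, 8.9, 0.1], 0.0]]
0.09683875266728643 [array([351.894, 222.322]), array([357.294, 196.917]), array([360.125, 183.598])]
```

Call:
{"api": "arm_command", "payload": {"motion": [[[0, 4, 0.1], 0], [[0, 7, 0.1], 0], [[0, 8, 0.1], 0], [[0, 8.5, 0.1], 0], [[0, 8.5, 0.1], 0]]}}

```text
time_s: 20.25
position: [0.5392, -0.2328, 0.0915]
orientation: [0.388, -0.591, 0.591, -0.388]
wrist_force: [-0.7, -0.1, -1.4]
finger_gap: 0.359
```

Call:
{"api": "arm_command", "payload": {"motion": [[[0, 0.2, 0], 0], [[0, 0.3, 0], 0], [[0, 0.3, 0], 0]]}}

```text
time_s: 20.55
position: [0.539, -0.2333, 0.0884]
orientation: [0.388, -0.591, 0.591, -0.388]
wrist_force: [1.1, -0.1, -1.8]
finger_gap: 0.359
```

Call:
{"api": "arm_command", "payload": {"motion": [[[0, 0.1, 0], 0], [[0, 0.2, 0], 0], [[0, 0.2, 0], 0]]}}

```text
time_s: 20.85
position: [0.5391, -0.2333, 0.0868]
orientation: [0.388, -0.591, 0.591, -0.388]
wrist_force: [-5.1, 2.0, 15.0]
finger_gap: 0.356
```

Call:
{"api": "arm_command", "payload": {"motion": [[[0, -0.1, 0], 0], [[0, -0.1, 0], 0]]}}

```text
time_s: 21.05
position: [0.5389, -0.2332, 0.087]
orientation: [0.388, -0.591, 0.591, -0.388]
wrist_force: [-0.1, 0.2, -1.7]
finger_gap: 0.356
```

Call:
{"api": "arm_command", "payload": {"motion": [[[0, 0, 0], 0], [[0, 0, 0], 0], [[0, 0, 0], 0], [[0, 0, 0], 0], [[0, 0, 0], 0], [[0, -4, 0], 0], [[0, -8, 0], 0], [[0, -13, 0], 0], [[0, -18, 0], 0], [[5, -18, -10], 0], [[5, -18, -15], 0], [[5, -18, -15], 0]], "jaw": 6.4}}

```text
time_s: 22.25
position: [0.3881, -0.2205, 0.2668]
orientation: [0.388, -0.591, 0.591, -0.388]
wrist_force: [-0.8, -0.9, 0.6]
finger_gap: 0.749
```

Run:
```python
from h import *
print(get_obs()["position"],get_obs()["wrist_force"])
ims={n:vision.snapshot(n) for n in("top","scene")}
for n in ims:cv2.imwrite(f"pics/{n}9.png",ims[n])
a=ims["top"][195:265,210:360];b=ims["scene"][180:300,200:375]
w=np.zeros((600,640,3),np.uint8);a=cv2.resize(a,(471,220),interpolation=cv2.INTER_CUBIC);w[:220,:471]=a
b=cv2.resize(b,(554,380),interpolation=cv2.INTER_CUBIC);w[220:,:554]=b
cv2.imwrite("pics/end.png",w)
```

```text
[ 0.388 -0.221  0.267] [-0.773 -0.867  0.618]
```

The viewer limit is reached, so I'll check numerically by differencing against earlier pictures.

Run:
```python
from h import *
g=lambda f:cv2.cvtColor(cv2.imread(f"pics/{f}.png"),cv2.COLOR_BGR2GRAY).astype(np.float32)
def sh(f1,f2,n,P,h):
    c=proj(n,P)[0].astype(int);s=np.s_[c[1]-h:c[1]+h,c[0]-h:c[0]+h];a,b=g(f1)[s],g(f2)[s]
    print(n,f1,f2,"shift px",cv2.phaseCorrelate(a,b,cv2.createHanningWindow(a.shape[::-1],5))[0],"mean diff",np.abs(a-b).mean())
sh("scene0","scene9","scene",[.538,-.2335,.02],11)   # tamper foot
sh("scene0","scene9","scene",[.538,-.2335,.1],10)    # tamper handle
sh("scene0","scene9","scene",[.555,-.015,.068],14)   # plate up
sh("scene5","scene9","scene",[*C,.15],14)            # knob since tightening
sh("scene0","scene9","scene",[.549,.183,.14],10)     # lever grip as at start (tight)
d=np.abs(g("scene0")-g("scene9"))>40
for nm,P in dict(tin=[.643,-.159,.014],vial=[.65,-.267,.03],scale=[.53,-.36,.01]).items():
    c=proj("scene",P)[0].astype(int);print(nm,d[c[1]-12:c[1]+12,c[0]-12:c[0]+12].sum())
```

```text
scene scene0 scene9 shift px (0.3807233941941792, -0.054072260101026615) mean diff 3.0247934
scene scene0 scene9 shift px (0.22174699489827177, 0.376422636438825) mean diff 1.0830307
scene scene0 scene9 shift px (-0.01798384218848348, -0.011775675217442938) mean diff 0.34566328
scene scene5 scene9 shift px (0.015324838917274874, -0.03129935783741544) mean diff 1.5663265
scene scene0 scene9 shift px (-0.10813461991910955, -1.1545199944682683) mean diff 4.7167907
tin 0
vial 0
scale 0
```

```bash
python3 -c "
from rig import arm;print(arm.hand_in())"
```

```text
the job is handed in; nothing more can be done
None
```

I completed every step of the task and handed it in at about 22 s of the 64 s limit. No verdict was reported.

**What I did:**
- **Lever open:** I swung the lock nut lever open by about 1.25 rad.
- **Knob:** I turned the bar knob 1.19 rad counter-clockwise.
- **Lever tight:** I swung the lever back until a 40 N push moved it no further.
- **Press:** I pressed the plate with the tamper about 20 mm down, where it stopped firmly. I held it there for about a second at roughly 15–30 N.
- **Tamper back:** I stood the tamper back on its cork rest and moved the arm clear.

**Last checks:**
- **Pointer:** the camera put the bar at -1.63 rad in the scene view and -1.66 in the top view, and the gripper at -1.62. The index finger came out at -1.63. A rougher reading of the pointer nose itself gave -1.58. I put the error at about 0.05 rad against the allowed 0.12. The bar had not moved between tightening and the end.
- **Lever:** it sits about 0.04 rad further closed than at the start.
- **Plate:** it is back up, with no shift in the image.
- **Tamper:** it stands within about 0.4 pixel (about 1 mm) of where it started.
- **Bystanders:** the tin, vial and scale areas show no change. I did not check the tape roll, marker or beaker, but the arm never went near them.

**Not confirmed:** the 12-picture limit was reached, so the final state was checked only by comparing pixels, not by eye. Plate level at the bottom and the gap to the stop were inferred from the upright tamper and the jump in force, not measured.

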